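Square a power adaptor in a test jig and close the sliding carriage on it

TASK

The black power adaptor lies loose and skewed on the plate of the aluminium test jig. Square it up in the corner of the jig, flat on the plate, one long side flush against the fence and its plain end flush against the end stop, and slide the jig's carriage along its rail all the way up until its forked nose rests against the adaptor's other end. Leave the solder reel, the hex key and the USB stick beside the jig where they are.

Things in the scene. Friction and masses are not known exactly. Their poses are not given: they have to be found in the camera images.
- jig: Test jig fixed to the table: aluminium plate 120 x 300 x 12 mm (its x, y, z); origin at the centre of its underside, long axis y, z up. A fence stands along its +x side, an end stop across its +y end; the -x side is open. A rail 30 mm wide, top at z = 22 mm, runs along y at x = +14 mm, y from -148 to +14 mm.
- datum_corner (a point): Point (36, 138, 12) mm of the jig, its axes: on the plate's top where the fence's inner face (plane x = 36) meets the end stop's (plane y = 138). Dark steel bars 12 mm thick, tops at z = 35; fence y 50 to 128, end stop x -24 to 42. The squared-up adaptor's centre is 22 mm (-x), 33 mm (-y) from here: jig (14, 105, 25.5).
- adaptor_center (a point): Centre, half-way up, of the loose black power adaptor block: 66 mm long (its x), 44 wide (y), 27 high (z), 150 g, friction about 0.6. A cord stub sticks out 16 mm from its +x end, toward the carriage (it has no collision, and fits the nose's slot); the plain end faces the end stop. Starts 8-22 mm from the fence place, 10-25 mm from the end stop, turned up to 0.2 rad.
- carriage (a joint): Position of the carriage along its rail in m; 0 = fully back, growing toward the end stop (the jig's +y); range 0 to 0.110. It slides with about 3.5 N of friction and stays where it is left. The nose tips meet a squared-up adaptor at 0.094; starts between 0 and 0.03.
- knob (a point): On the axis of the carriage's upright black round knob, 20 mm across, z from 42 to 76 mm in the jig's frame; this point at x = 14, z = 58 mm, y = -112 mm + joint value; axes as the jig. It stands on a grey saddle 56 x 60 mm (x, y), centred on it, top at z = 39 mm (a flange to 42). Push the knob or pinch it from above.
- pad_face (a point): Middle of the front plane of the carriage's forked nose, 90 mm ahead (+y of the jig) of the knob axis, at z = 26 mm. Two prongs 12 mm wide with rubber tips (z 16 to 36 mm), centred 13.5 mm either side of this point, a 15 mm slot between them; axes as the jig.
- reel: Loose solder reel, diameter 54 mm, 40 mm high, origin under its centre; stands on the table beyond the carriage end of the jig. Leave it where it is (within 30 mm).
- key: Loose L-shaped hex key 83 x 31 x 6 mm, origin under its centre; lies on the table on the open side (-x) of the jig. Leave it where it is (within 30 mm).
- stick: Loose USB stick 56 x 18 x 9 mm, origin under its centre; lies on the table behind the jig (+x side). Leave it where it is (within 30 mm).

How it is judged:
At the end, for the whole second after the job is handed in: The adaptor lies flat on the plate within 3 mm of its squared-up place against the fence and the end stop and turned by less than 0.05 rad, the carriage is up to it (its joint above 0.0905), and both are at rest (x of adaptor_center in the frame of jig between 0.011 and 0.017 m and y of adaptor_center in the frame of jig between 0.102 and 0.108 m and z of adaptor_center in the frame of jig between 0.0225 and 0.0285 m and angle between the x axis of adaptor_center and the y axis of jig, either way round below 0.05 rad and angle between adaptor_center's own z axis and vertical below 0.05 rad and value of joint carriage above 0.0905 m and linear speed of adaptor below 0.01 m/s and velocity of joint carriage below 0.01 m/s); the robot touches nothing.
It fails at once if the solder reel was shifted by more than 30 mm (distance of reel from where it was at the start of the episode above 0.03 m).
It fails at once if the hex key was shifted by more than 30 mm (distance of key from where it was at the start of the episode above 0.03 m).
It fails at once if the USB stick was shifted by more than 30 mm (distance of stick from where it was at the start of the episode above 0.03 m).
It also fails if it takes over 64 s, if anything falls off the work surface, if the arm or the gripper's body presses on something with over 40 N, if the wrist force passes 120 N, or if a joint passes its speed limit or range.

ROBOT

A 7-joint arm with a two-finger parallel gripper is mounted at the origin on a cart in front of the work surface, level with it; the furniture and walls round the work are solid. World frame = base frame: x ahead of the robot, y to its left, z up, the work surface at z = 0. Lengths are in m, angles in rad, forces in N, time in s.
With the tool pointing down it reaches from about 0.425 to 0.925 m from the base axis. Payload 6.8 kg.
Tool frame: the origin (TCP) lies on the centre line of the jaws, within the pads' length; the fingertips stand 14 mm ahead of it and the grasp point (between the pads) lies 5 mm behind it (bot.finger_overhang is the distance from the TCP to the fingertips, in m); z points along the fingers, y is the line along which they close (so a half turn about z gives the same grasp; the last joint's range is limited). The gripper opens to 85 mm and grips with 20 to 120 N. Pads are 22 mm wide; open, the fingers measure 114 mm over their backs; the gripper's body (76 mm by 85 mm) begins 54 mm behind the grasp point. The pads swing forward as they close: fully open they stand 13 mm farther back than shut.
Start: joints at [1.219, 0.477, 0.022, 1.555, -0.011, 1.109, -0.083], TCP at [0.163, -0.655, 0.245] pointing down, gripper open.
Joint ranges: [-2.96, 2.96], [-0.34, 2.1], [-1.41, 1.46], [0.24, 2.44], [-1.37, 4.51], [0.17, 1.92], [-2.96, 2.96]. Speed limits (rad/s): [2.39, 2.39, 3.14, 3.14, 3.14, 3.14, 3.14].

INTERFACE

Orientations are given as a unit quaternion [w, x, y, z].
In Python, from station import bot gives the robot as it stands.
- The arm moves only by the shell command python3 -m inch 'ROWS' [OPENING] [FORCE]. ROWS is JSON, a list of rows, each a list of 4 numbers: the shift along the tool's x, y, z in m, then the turn about the tool's z in degrees. A call has 1 to 12 rows; each row shifts and turns the commanded pose from where the row before left it, along the tool's axes as they then stand; what a row does not reach is not made up. A row lasts 1/10 s, in which the tool goes at most 50 mm and 8.59 degrees, less where a joint would pass 70% of its speed; a pose out of reach is approached as far as the arm can. A call is refused whole if a number of a shift passes 0.05 or a number of a turn 8.59, either way. A call with a gripper value outside its range is refused whole. OPENING is the finger opening in m, from 0 to 0.0854, set as the call begins (- or left out, the last holds). The fingers move at their own pace and stop on an object; FORCE is the grip in N (left out, the last holds). Time passes only in rows, so rows that do not move let the fingers close. It gives the time, the measured TCP pose, the force, the opening and the grip force at its end, in the units of the state.
- bot.get_obs(): the state, without advancing time (a new reading comes with each control period).
- bot.read_camera(name): name is "scene" or "top" or "wrist"; returns a dict with "color" (400x640x3 uint8, red, green, blue), "mtx" (3x3 intrinsics, pixels), "world_from_camera" (4x4, takes a point from camera to world coordinates); the wrist camera has in their place "hand_eye" (4x4, takes a point from camera to tool coordinates, whose origin is the TCP and whose axes are the flange's). Camera axes: x right, y up, looking along -z (the intrinsics and any distortion apply to the point x, -y, -z); pixel columns grow to the right and rows downward; lengths in m; the calibration is good to about 2 mm. A picture is of the moment at which its call begins: read the wrist's pose just before it. There is no depth.
- bot.hand_in(): hands the job in; it is judged then, once.
The state is a dict: "t": time; "q": joint angles; "joint_vel": joint speeds; "joint_torque": joint torques, N m; "eef_pos": TCP position; "tool_rot": TCP orientation; "contact_force": force on the tool from outside, world axes, zero at the start; "torque": the same for the moment, N m; "gripper_width": opening from 0.0 (shut) to 1.0 (fully open); "grasp_force": force on a finger pad.
Only numpy, scipy, OpenCV 4.12 (cv2) and the standard library are available. Lean on these libraries where they do the work, as an engineer would, in place of code of your own. Each camera call takes 0.05 s, during which the arm holds its last target. There are 200 camera calls.

## Working session

There is one attempt and no reset: what is moved stays moved. The work goes in short steps, Python scripts to look and compute and a shell command to move; the robot and the scene stay as the last step left them, time stands still between calls to the robot, and variables do not carry over. Pictures are saved under pics/ and viewed, at most 10 in all, crops included, and the job is handed in when it is done.

```bash
mkdir -p pics; ls; python3 - <<'E'
from station import bot
import cv2
o=bot.get_obs();print(o)
for n in("top","scene"):
    c=bot.read_camera(n);cv2.imwrite(f"pics/{n}0.png",c["color"][:,:,::-1]);print(n,c["mtx"],c["world_from_camera"],[k for k in c])
E
```

```text
pics
{'t': 0.0, 'q': array([ 1.21892206,  0.4777818 ,  0.02235151,  1.55647921, -0.01155288,
        1.10930815, -0.08307702]), 'joint_vel': array([-0.00094441,  0.00056768,  0.00010768,  0.00154361, -0.00025343,
        0.00117572,  0.00076553]), 'joint_torque': array([ 2.18251921e-05, -5.96464741e+01,  1.60782550e+00, -2.81199610e+01,
        1.23818233e-02,  9.36430326e-03, -1.97841683e-05]), 'eef_pos': array([ 0.16277474, -0.65447736,  0.24432647]), 'tool_rot': array([-9.10619016e-04,  9.92579908e-01,  1.21590590e-01, -1.59692209e-04]), 'contact_force': array([-0.6110152 , -0.13037791, -0.17945961]), 'torque': array([ 0.02841283, -0.02224148,  0.02396003]), 'grasp_force': 0.0, 'gripper_width': 1.002331250999421}
top [[462.54641626   0.         322.95196248]
 [  0.         462.54641626 205.84644492]
 [  0.           0.           1.        ]] [[ 0.00339639  0.99438499 -0.10576845  0.411403  ]
 [-0.99997707  0.00399697  0.00546674 -0.08554983]
 [ 0.0058588   0.10574745  0.99437576  0.98090755]
 [ 0.          0.          0.          1.        ]] ['color', 'mtx', 'world_from_camera']
scene [[363.58874654   0.         324.434137  ]
 [  0.         363.58874654 199.65133366]
 [  0.           0.           1.        ]] [[-0.72211214  0.50158323 -0.47641192  0.11211917]
 [-0.69174996 -0.51758248  0.50357757  0.32668045]
 [ 0.0060036   0.69319741  0.72072277  0.70888165]
 [ 0.          0.          0.          1.        ]] ['color', 'mtx', 'world_from_camera']
```

View pics/top0.png

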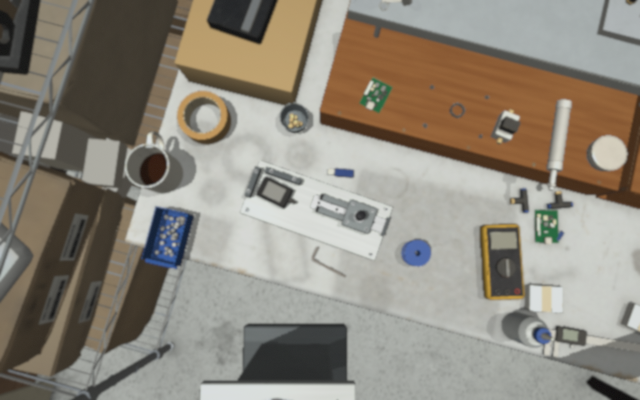

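View pics/scene0.png

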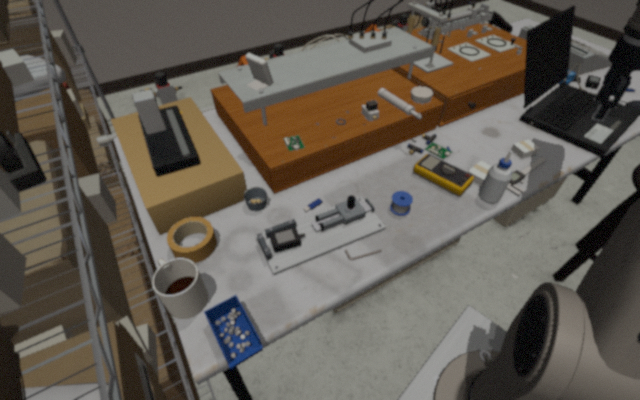

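The top view shows the jig around (241-391, 162-258), with the adaptor near (273,191) and the knob near (362,214). The stick is at (341,173), the key at (328,262) and the reel at (417,253). I'll enlarge it.

```bash
python3 - <<'E'
import cv2
a=cv2.imread("pics/top0.png")[150:270,235:395]
cv2.imwrite("pics/c1.png",cv2.resize(a,(800,600),interpolation=cv2.INTER_CUBIC))
E
```

```text
(no output)
```

View pics/c1.png

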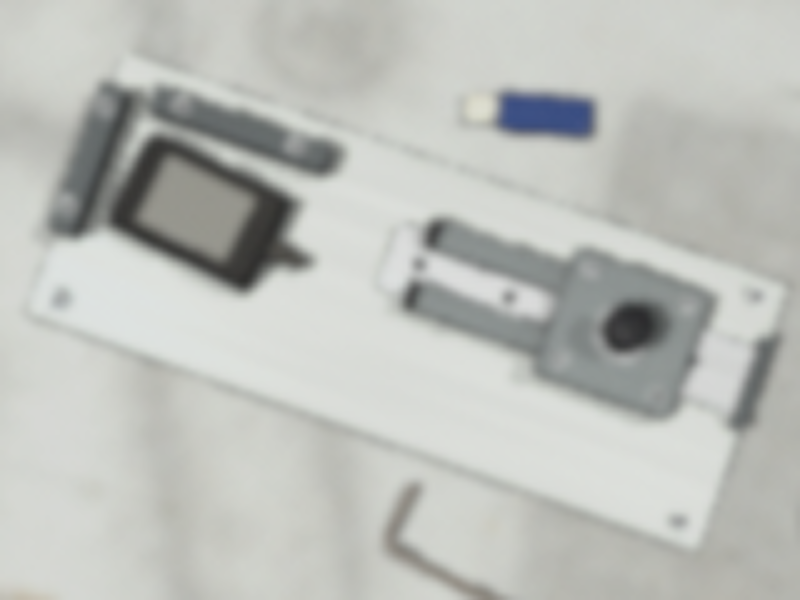

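Crop (scale 5, offset 235,150): plate corners are at (127,55), (790,288), (695,550), (28,315). The adaptor's top corners are roughly (155,135), (300,197), (245,293), (112,218), and the knob top is at (632,327).

```bash
cat > h.py <<'E'
import numpy as np
def ray(c,uv,z):
    M=c["mtx"];W=c["world_from_camera"]
    d=W[:3,:3]@np.array([(uv[0]-M[0,2])/M[0,0],-(uv[1]-M[1,2])/M[1,1],-1]);o=W[:3,3]
    return (o+d*(z-o[2])/d[2])[:2]
def fit(A,B): # planar rigid B=R A+t
    A=np.array(A);B=np.array(B);a=A-A.mean(0);b=B-B.mean(0)
    th=np.arctan2((a[:,0]*b[:,1]-a[:,1]*b[:,0]).sum(),(a*b).sum())
    R=np.array([[np.cos(th),-np.sin(th)],[np.sin(th),np.cos(th)]]);t=B.mean(0)-R@A.mean(0)
    return th,R,t,B-(A@R.T+t)
E
python3 - <<'E'
from station import bot
from h import *
c=bot.read_camera("top")
f=lambda u,z:ray(c,((u[0]-2)/5+235,(u[1]-2)/5+150),z)
P=[f(u,.012) for u in[(127,55),(790,288),(695,550),(28,315)]]
th,R,t,r=fit([(.06,.15),(.06,-.15),(-.06,-.15),(-.06,.15)],P)
print("jig",th,t,"\n",r)
J=lambda p:R.T@(p-t)
A=[f(u,.039) for u in[(155,135),(300,197),(245,293),(112,218)]]
# adaptor corners in jig frame; width x length
tj,Ra,ta,ra=fit([(.022,.033),(.022,-.033),(-.022,-.033),(-.022,.033)],[J(p) for p in A])
print("adaptor in jig",tj,ta,"\n",ra)
k=f((632,327),.076);print("knob",k,J(k))
for n,u in dict(stopL=(58,232),fenceEnd=(335,165)).items():print(n,J(f(u,.035)))
for n,p in dict(stick=(341.5,173),reel=(417,253),key=(328,262)).items():print(n,ray(c,p,.01),J(ray(c,p,.01)))
E
```

```text
jig -0.3376554076402566 [ 0.50617844 -0.07702774] 
 [[-0.00177655 -0.00127396]
 [-0.00091561  0.0007435 ]
 [ 0.00245613  0.00196297]
 [ 0.00023603 -0.00143251]]
adaptor in jig -0.12666209431989514 [0.00427238 0.09102156] 
 [[-3.10707975e-03 -5.15229291e-04]
 [ 1.00534455e-03 -9.67434585e-05]
 [-1.72343372e-04  2.03315982e-03]
 [ 2.27407857e-03 -1.42118707e-03]]
knob [ 0.48987433 -0.16532244] [ 0.01386641 -0.0887102 ]
stopL [-0.02368791  0.14472182]
fenceEnd [0.04080464 0.04673429]
stick [ 0.58510796 -0.13011   ] [ 0.09205756 -0.02393747]
reel [ 0.41632351 -0.28785794] [-0.01493823 -0.22869221]
key [ 0.39702595 -0.10180824] [-0.0947799  -0.05954082]
```

```bash
cat > go.py <<'E'
# python3 go.py jx jy jz turn_deg : remaining shift in tool axes to jig-frame point for the TCP (z in jig), and turn to align
import sys,numpy as np
from station import bot
from scipy.spatial.transform import Rotation as S
th=-0.3377;t=np.array([.50618,-.07703]);R=np.array([[np.cos(th),-np.sin(th)],[np.sin(th),np.cos(th)]])
def state():
    o=bot.get_obs();q=o["tool_rot"];M=S.from_quat(np.r_[q[1:],q[0]]).as_matrix();return o,M
if __name__=="__main__":
    o,M=state();p=o["eef_pos"];a=np.array(sys.argv[1:4],float)
    w=np.r_[t+R@a[:2],a[2]]
    print("jig pos",R.T@(p[:2]-t),p[2],"t",o["t"])
    print("tool shift to target",np.round(M.T@(w-p),4),"turn so tool x = jig x (deg about tool z)",np.round(np.degrees(np.arctan2(M[1,0],M[0,0])-th),2),"tilt",np.round(M[:2,2],4),"F",o["contact_force"].round(1),"q",o["q"].round(2))
E
python3 -m inch '[[0.03,-0.0144,0,0],[0.03,-0.0144,0,0],[0.03,-0.0144,0,0],[0.03,-0.0144,0,0],[0.03,-0.0144,0,0],[0.03,-0.0144,0,0],[0.03,-0.0144,0,0],[0.03,-0.0144,0,0],[0.03,-0.0144,0,0],[0.03,-0.0144,0,0],[0.03,-0.0144,0,0],[0.03,-0.0144,0,0]]' 0.03
python3 -m inch '[[0,0,0,5],[0,0,0,5],[0,0,0,5],[0,0,0,5],[0,0,0,5],[0,0,0,5],[0,0,0,3.3],[0,0,0,0],[0,0,0,0],[0,0,0,0]]'
python3 go.py -0.05 0.09 0.245
```

```text
t: 1.35
eef_pos: [0.4713, -0.3994, 0.2451]
tool_rot: [-0.0, 0.993, 0.122, -0.0]
contact_force: [-0.1, -0.2, -0.5]
gripper_width: 0.351
grasp_force: 0.0
t: 2.35
eef_pos: [0.4705, -0.4004, 0.2452]
tool_rot: [-0.0, 0.986, -0.167, -0.0]
contact_force: [0.3, -1.1, 0.6]
gripper_width: 0.35
grasp_force: 0.0
jig pos [ 0.07351124 -0.31694843] 0.24519729789445815 t 2.35
tool shift to target [-1.229e-01 -4.071e-01  2.000e-04] turn so tool x = jig x (deg about tool z) 0.08 tilt [-0.0002  0.0001] F [ 0.3 -1.1  0.6] q [ 0.6   0.38  0.01  1.7  -0.    1.06 -1.3 ]
```

```bash
python3 -m inch '[[-0.0102,-0.034,0,0],[-0.0102,-0.034,0,0],[-0.0102,-0.034,0,0],[-0.0102,-0.034,0,0],[-0.0102,-0.034,0,0],[-0.0102,-0.034,0,0],[-0.0102,-0.034,0,0],[-0.0102,-0.034,0,0],[-0.0102,-0.034,0,0],[-0.0102,-0.034,0,0],[-0.0102,-0.034,0,0],[-0.0102,-0.034,0,0]]'
python3 -m inch '[[0,0,0,0],[0,0,0,0],[0,0,0,0]]'
python3 go.py -0.05 0.09 0.245
python3 - <<'E'
from station import bot
import cv2
o=bot.get_obs();c=bot.read_camera("wrist");cv2.imwrite("pics/w1.png",c["color"][:,:,::-1]);print(o["eef_pos"],c["mtx"],c["hand_eye"])
E
```

```text
t: 3.55
eef_pos: [0.4901, 0.0264, 0.2455]
tool_rot: [-0.0, 0.986, -0.168, 0.0]
contact_force: [-0.0, 0.3, 0.8]
gripper_width: 0.352
grasp_force: 0.0
t: 3.85
eef_pos: [0.4901, 0.0239, 0.2452]
tool_rot: [0.0, 0.986, -0.168, -0.0]
contact_force: [-0.1, -0.2, -0.9]
gripper_width: 0.357
grasp_force: 0.0
jig pos [-0.04859013  0.08987861] 0.24524802024898118 t 3.85
tool shift to target [-0.0014 -0.0001  0.0002] turn so tool x = jig x (deg about tool z) -0.05 tilt [-0.0002 -0.0005] F [-0.1 -0.2 -0.9] q [ 0.04  0.19 -0.24  1.97  0.05  0.99 -2.14]
[0.49011267 0.02387097 0.24524802] [[332.87031128   0.         311.14492056]
 [  0.         332.87031128 198.95261338]
 [  0.           0.           1.        ]] [[ 2.19466439e-04  9.60575770e-01  2.78018239e-01  7.13977177e-02]
 [ 9.99999940e-01 -2.85039833e-04  1.95440168e-04 -6.04260217e-05]
 [ 2.66981363e-04  2.78018179e-01 -9.60575776e-01 -1.29248282e-01]
 [ 0.00000000e+00  0.00000000e+00  0.00000000e+00  1.00000000e+00]]
```

View pics/w1.png

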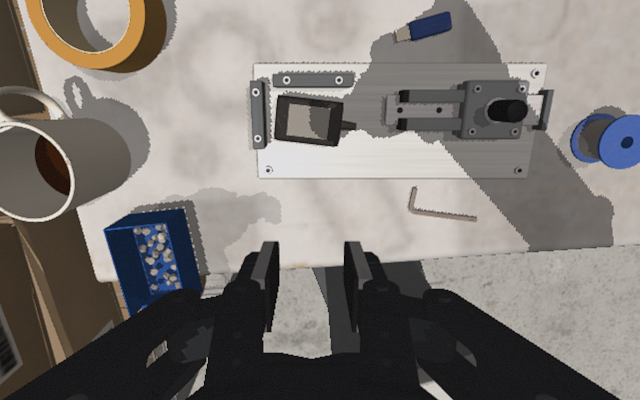

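The wrist view shows plate corners at (253,63), (547,65), (528,178), (258,178), adaptor corners at (277,96), (343,103), (339,146), (275,138), the fence at (274-354, 72-87), and the knob top at about (521,111). I'll cross-check the jig pose with these.

```bash
cat >> h.py <<'E'
def wcam(c,o):
    from scipy.spatial.transform import Rotation as S
    q=o["tool_rot"];T=np.eye(4);T[:3,:3]=S.from_quat(np.r_[q[1:],q[0]]).as_matrix();T[:3,3]=o["eef_pos"]
    return dict(color=c["color"],mtx=c["mtx"],world_from_camera=T@c["hand_eye"])
E
python3 - <<'E'
from station import bot
from h import *
o=bot.get_obs();c=wcam(bot.read_camera("wrist"),o)
P=[ray(c,u,.012) for u in[(253,63),(547,65),(528,178),(258,178)]]
th,R,t,r=fit([(.06,.15),(.06,-.15),(-.06,-.15),(-.06,.15)],P);print(th,t,"\n",r)
J=lambda p:R.T@(p-t)
tj,Ra,ta,ra=fit([(.022,.033),(.022,-.033),(-.022,-.033),(-.022,.033)],[J(ray(c,u,.039)) for u in[(277,96),(343,103),(339,146),(275,138)]])
print(tj,ta,"\n",ra)
E
```

```text
-0.3407684363897644 [ 0.50701177 -0.07852288] 
 [[-0.0002519  -0.00014772]
 [-0.00102694  0.00173912]
 [ 0.00076728 -0.00118777]
 [ 0.00051156 -0.00040363]]
-0.09925245291614367 [0.00385655 0.09326874] 
 [[-0.0016188  -0.00026206]
 [-0.00144493  0.00167166]
 [ 0.00088991  0.0001492 ]
 [ 0.00217382 -0.0015588 ]]
```

```bash
sed -i 's/^th=-0.3377;t=np.array(\[.50618,-.07703\])/th=-0.3400;t=np.array([.5068,-.0780])/' go.py
python3 -m inch '[[-0.001,0,0.02,0],[0,0,0.02,0],[0,0,0.02,0],[0,0,0.02,0],[0,0,0.02,0],[0,0,0.02,0],[0,0,0.02,0],[0,0,0.02,0],[0,0,0.02,0],[0,0,0.017,0],[0,0,0.017,0],[0,0,0,0]]'
python3 -m inch '[[0.004,0,0,0],[0.004,0,0,0],[0.004,0,0,0],[0,0,0,0]]'
python3 go.py -0.019 0.093 0.031
```

```text
t: 5.15
eef_pos: [0.4879, 0.0242, 0.0296]
tool_rot: [0.001, 0.986, -0.169, -0.002]
contact_force: [-1.1, -0.0, 0.9]
gripper_width: 0.348
grasp_force: 0.0
t: 5.55
eef_pos: [0.5019, 0.0211, 0.0321]
tool_rot: [-0.0, 0.986, -0.168, 0.001]
contact_force: [0.7, -1.0, 0.8]
gripper_width: 0.348
grasp_force: 0.0
jig pos [-0.03762367  0.09177692] 0.03208081917791677 t 5.55
tool shift to target [ 0.0186 -0.0012  0.0011] turn so tool x = jig x (deg about tool z) 0.1 tilt [0.0022 0.0001] F [ 0.7 -1.   0.8] q [-0.01  0.52 -0.19  2.11  0.19  0.53 -2.25]
```

```bash
python3 -m inch '[[0.003,0,0,0],[0.003,0,0,0],[0.003,0,0,0],[0.003,0,0,0],[0.002,0,0,0],[0.002,0,0,0],[0,0,0,0]]'
python3 -m inch '[[0.002,0,0,0],[0,0,0,0]]'
python3 go.py -0.019 0.093 0.031
python3 - <<'E'
from station import bot
import cv2
c=bot.read_camera("wrist");cv2.imwrite("pics/w2.png",c["color"][:,:,::-1])
E
```

```text
t: 6.25
eef_pos: [0.516, 0.0161, 0.0313]
tool_rot: [-0.0, 0.986, -0.168, 0.0]
contact_force: [-0.2, 0.1, 0.3]
gripper_width: 0.353
grasp_force: 0.0
t: 6.45
eef_pos: [0.5178, 0.0155, 0.0313]
tool_rot: [-0.0, 0.986, -0.168, 0.0]
contact_force: [-0.1, 1.0, -0.0]
gripper_width: 0.351
grasp_force: 0.0
jig pos [-0.02080456  0.0917661 ] 0.03132185788606743 t 6.45
tool shift to target [ 0.0018 -0.0012  0.0003] turn so tool x = jig x (deg about tool z) 0.15 tilt [0.0003 0.    ] F [-0.1  1.  -0. ] q [ 0.    0.54 -0.19  2.07  0.19  0.55 -2.23]
```

View pics/w2.png

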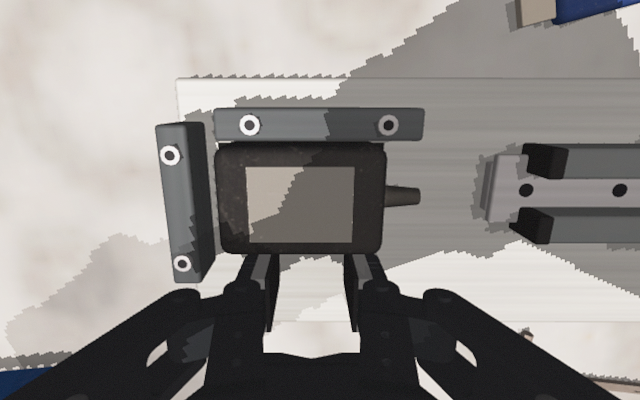

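The adaptor, at (215-385, 143-253), is square and almost against the fence, whose edge is at row 142. I'll push a little further until the force rises.

```bash
python3 -m inch '[[0.001,0,0,0],[0.001,0,0,0],[0,0,0,0]]'
python3 -m inch '[[0.001,0,0,0],[0.001,0,0,0],[0,0,0,0]]'
python3 go.py -0.019 0.093 0.031
```

```text
t: 6.8
eef_pos: [0.5195, 0.0148, 0.0313]
tool_rot: [-0.0, 0.986, -0.168, 0.0]
contact_force: [-0.1, -0.6, 0.5]
gripper_width: 0.35
grasp_force: 0.5
t: 7.1
eef_pos: [0.5196, 0.0147, 0.0311]
tool_rot: [0.0, 0.986, -0.168, -0.002]
contact_force: [-6.0, 3.7, 5.0]
gripper_width: 0.351
grasp_force: 3.3
jig pos [-0.01888264  0.09165239] 0.0310735453162219 t 7.1
tool shift to target [-0.0001 -0.0013  0.0001] turn so tool x = jig x (deg about tool z) 0.18 tilt [-0.0034  0.0001] F [-6.   3.7  5. ] q [ 0.    0.55 -0.19  2.06  0.19  0.55 -2.22]
```

Flush, with the force rising. Now I'll back off, lift and go over the knob.

```bash
python3 -m inch '[[-0.006,0,0,0],[-0.01,0,0,0],[-0.01,0,0,0],[0,0,-0.025,0],[0,0,-0.03,0],[0,0,-0.03,0],[0,0,-0.03,0],[0,0,0,0]]' 0.036
python3 -m inch '[[0.006,0.018,0,0],[0.006,0.018,0,0],[0.006,0.018,0,0],[0.006,0.018,0,0],[0.006,0.018,0,0],[0.006,0.018,0,0],[0.006,0.018,0,0],[0.006,0.018,0,0],[0.006,0.018,0,0],[0.006,0.018,0,0],[0,0,0,0],[0,0,0,0]]'
python3 go.py 0.014 -0.089 0.062
python3 - <<'E'
from station import bot
import cv2
o=bot.get_obs();c=bot.read_camera("wrist");cv2.imwrite("pics/w3.png",c["color"][:,:,::-1])
E
```

```text
t: 7.9
eef_pos: [0.4988, 0.0232, 0.15]
tool_rot: [-0.001, 0.986, -0.168, 0.004]
contact_force: [0.4, 0.3, -0.2]
gripper_width: 0.422
grasp_force: 0.0
t: 9.1
eef_pos: [0.4932, -0.1665, 0.1457]
tool_rot: [-0.0, 0.986, -0.168, -0.0]
contact_force: [-0.4, 0.4, -0.7]
gripper_width: 0.426
grasp_force: 0.0
jig pos [ 0.01665919 -0.08799504] 0.14565722996694241 t 9.1
tool shift to target [-0.0026  0.001   0.0837] turn so tool x = jig x (deg about tool z) 0.12 tilt [-0.0009  0.0004] F [-0.4  0.4 -0.7] q [ 0.34  0.36 -0.17  2.01  0.08  0.79 -1.78]
```

View pics/w3.png

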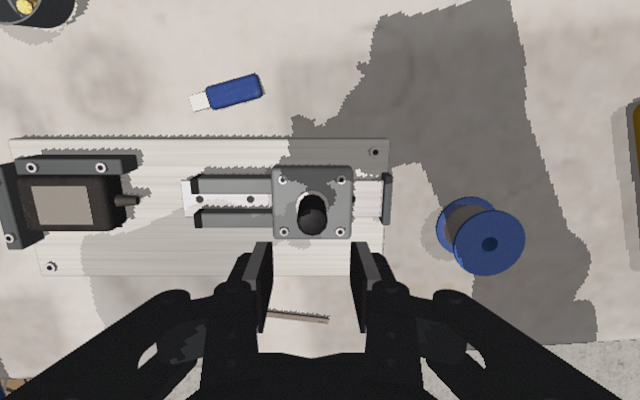

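The knob top at (313,220) is centred between the fingers (midline about 311), and the adaptor lies along the fence. I'll straddle the knob and push.

```bash
python3 -m inch '[[-0.0026,0.001,0.012,0],[0,0,0.012,0],[0,0,0.012,0],[0,0,0.012,0],[0,0,0.012,0],[0,0,0.012,0],[0,0,0.012,0],[0,0,0,0]]'
python3 -m inch '[[0,-0.005,0,0],[0,-0.005,0,0],[0,-0.005,0,0],[0,-0.005,0,0],[0,-0.005,0,0],[0,-0.005,0,0],[0,-0.005,0,0],[0,-0.005,0,0],[0,-0.005,0,0],[0,-0.005,0,0],[0,0,0,0]]'
python3 go.py 0.014 -0.018 0.062
```

```text
t: 9.95
eef_pos: [0.4899, -0.1668, 0.0605]
tool_rot: [-0.0, 0.986, -0.168, -0.002]
contact_force: [-0.8, 0.8, -0.3]
gripper_width: 0.42
grasp_force: 0.0
t: 11.05
eef_pos: [0.5081, -0.1185, 0.0624]
tool_rot: [-0.0, 0.986, -0.167, 0.0]
contact_force: [0.2, 0.3, -0.4]
gripper_width: 0.42
grasp_force: 0.0
jig pos [ 0.01474273 -0.03778922] 0.062409328927761 t 11.05
tool shift to target [-0.0007 -0.0198  0.0004] turn so tool x = jig x (deg about tool z) 0.22 tilt [0.0006 0.0008] F [ 0.2  0.3 -0.4] q [ 0.23  0.49 -0.15  2.05  0.12  0.61 -1.91]
```

```bash
python3 -m inch '[[0,-0.005,0,0],[0,-0.005,0,0],[0,-0.005,0,0],[0,-0.003,0,0],[0,-0.002,0,0],[0,0,0,0]]'
python3 -m inch '[[0,-0.002,0,0],[0,-0.002,0,0]]'
python3 go.py 0.014 -0.010 0.062
python3 - <<'E'
from station import bot
import cv2
o=bot.get_obs();c=bot.read_camera("wrist");cv2.imwrite("pics/w4.png",c["color"][:,:,::-1])
E
```

```text
t: 11.65
eef_pos: [0.5142, -0.1004, 0.0622]
tool_rot: [-0.0, 0.986, -0.168, -0.0]
contact_force: [-0.3, -1.6, 0.8]
gripper_width: 0.423
grasp_force: 0.8
t: 11.85
eef_pos: [0.5152, -0.0978, 0.0622]
tool_rot: [0.0, 0.986, -0.168, -0.0]
contact_force: [-0.7, -4.4, 1.7]
gripper_width: 0.42
grasp_force: 2.4
jig pos [ 0.01446906 -0.01583635] 0.06220902771462567 t 11.85
tool shift to target [-0.0005 -0.0058  0.0002] turn so tool x = jig x (deg about tool z) 0.1 tilt [-0.0006 -0.0005] F [-0.7 -4.4  1.7] q [ 0.19  0.49 -0.15  2.05  0.12  0.61 -1.95]
```

View pics/w4.png

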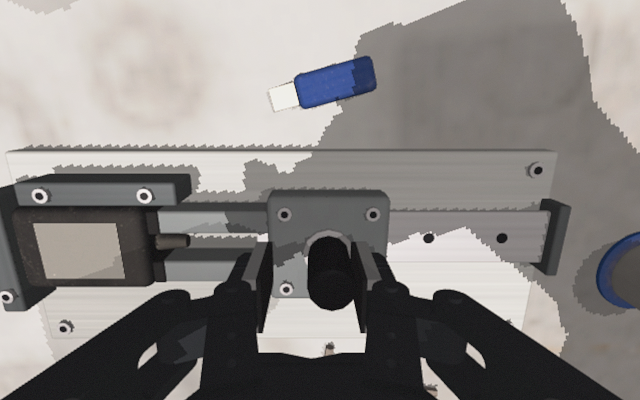

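The nose tips (about column 157) touch the adaptor's end, and its plain end is almost at the end stop (columns 13-30). I'll keep pushing until the force rises clearly.

```bash
for i in 1 2 3; do python3 -m inch '[[0,-0.001,0,0],[0,-0.001,0,0]]' | grep -E 'eef|contact'; done
python3 go.py 0.014 -0.010 0.062
```

```text
eef_pos: [0.516, -0.0955, 0.0622]
contact_force: [-1.2, -3.6, 2.0]
eef_pos: [0.5167, -0.0934, 0.0622]
contact_force: [-1.5, -4.3, 1.0]
eef_pos: [0.5173, -0.0918, 0.0622]
contact_force: [-2.1, -7.9, 2.3]
jig pos [ 0.01447395 -0.00952009] 0.06224216088497157 t 12.5
tool shift to target [-0.0005  0.0005  0.0002] turn so tool x = jig x (deg about tool z) 0.14 tilt [-0.0005 -0.0004] F [-2.1 -7.9  2.3] q [ 0.18  0.49 -0.15  2.04  0.12  0.61 -1.96]
```

```bash
for i in 1 2; do python3 -m inch '[[0,-0.001,0,0],[0,0,0,0]]' | grep -E 'eef|contact'; done
python3 go.py 0.014 -0.010 0.062
```

```text
eef_pos: [0.5173, -0.0918, 0.0622]
contact_force: [-2.0, -6.6, 1.2]
eef_pos: [0.5173, -0.0918, 0.0622]
contact_force: [-4.1, -10.4, 2.8]
jig pos [ 0.01450401 -0.00948878] 0.062177835344989364 t 12.9
tool shift to target [-0.0005  0.0005  0.0002] turn so tool x = jig x (deg about tool z) 0.05 tilt [-0.0016 -0.0022] F [ -4.1 -10.4   2.8] q [ 0.17  0.49 -0.15  2.04  0.12  0.61 -1.97]
```

It has stalled solidly against the stop. Now I'll centre off the knob, lift and look.

```bash
python3 -m inch '[[0,0.005,0,0],[0,0.005,0,0],[0,0,0,0],[0,0,-0.02,0],[0,0,-0.03,0],[0,0,-0.03,0],[0,0,-0.03,0],[-0.03,0,-0.02,0],[-0.03,0,0,0],[0,0,0,0],[0,0,0,0]]'
python3 - <<'E'
from station import bot
import cv2
from h import *
o=bot.get_obs();print(o["contact_force"]);c=bot.read_camera("wrist");cv2.imwrite("pics/w5.png",c["color"][:,:,::-1])
a=c["color"][60:260,80:440,::-1];cv2.imwrite("pics/w5.png",cv2.resize(a,(792,440),interpolation=cv2.INTER_CUBIC))
E
```

```text
t: 14.0
eef_pos: [0.4584, -0.0786, 0.1926]
tool_rot: [-0.0, 0.986, -0.167, 0.001]
contact_force: [0.5, 0.0, 0.3]
gripper_width: 0.422
grasp_force: 0.0
[0.50670228 0.04762406 0.30719917]
```

View pics/w5.png

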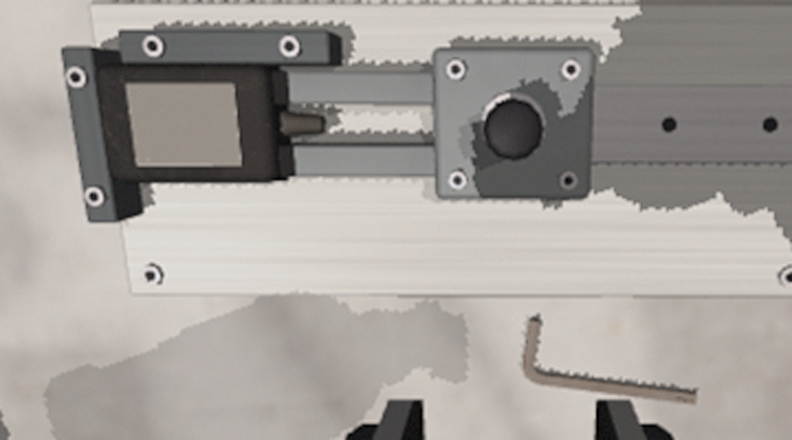

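The picture shows the adaptor, at (100-285, 65-182), against the stop, the fence and the nose tips. A quick numeric check of its edges before handing in.

```bash
python3 - <<'E'
from station import bot
from h import *
import go
o=bot.get_obs();c=wcam(bot.read_camera("wrist"),o)
f=lambda u,z:(go.R.T@(ray(c,(u[0]/2.2+80,u[1]/2.2+60),z)-go.t)).round(4)
print("open side L,R",f((140,180),.039),f((255,180),.039),"fence side L,R",f((140,66),.039),f((255,66),.039))
print("label",f((183,125),.039),"fence edge(x36,z35)",f((230,62),.035),"knob",f((514,130),.076))
E
```

```text
open side L,R [-0.0055  0.1247] [-0.0053  0.0807] fence side L,R [0.0361 0.1191] [0.0362 0.0768]
label [0.0151 0.1058] fence edge(x36,z35) [0.0377 0.0873] knob [ 0.0153 -0.0182]
```

```bash
python3 -c "
from station import bot
print(bot.hand_in())"
```

```text
the job is handed in; nothing more can be done
None
```

I handed the job in at about 14 s: the adaptor is squared up against the fence and end stop, and the carriage nose rests on its other end at about 0.094 by camera. The arm never went near the reel, key or stick. The hand-in returned no verdict.

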